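Turn the stirrer up three clicks

ROBOT

A 6-joint arm with a two-finger parallel gripper is mounted at the origin on a cart in front of the work surface, level with it; the furniture and walls round the work are solid. World frame = base frame: x ahead of the robot, y to its left, z up, the work surface at z = 0. Lengths are in m, angles in degrees, forces in N, time in s.
With the tool pointing down it reaches from about 0.25 to 0.725 m from the base axis. Payload 9.7 kg.
Tool frame: the origin (TCP) lies on the centre line of the jaws, within the pads' length; the fingertips stand bot.nose_length ahead of it and the grasp point (between the pads) lies 11 mm behind it (bot.nose_length is the distance from the TCP to the fingertips, in m); z points along the fingers, y is the line along which they close (so a half turn about z gives the same grasp; the last joint's range is limited). The gripper opens to 85 mm and grips with 20 to 120 N. Pads are 22 mm wide; open, the fingers measure 114 mm over their backs; the gripper's body (76 mm by 85 mm) begins 54 mm behind the grasp point. The pads swing forward as they close: fully open they stand 13 mm farther back than shut.
Start: joints at [0, 4.979, 10.078, 95.1, 0, 90], TCP at [0.55, -0, 0.239] pointing down, gripper open.
Joint ranges: [-179.16, 179.16], [-48.56, 103.87], [-65.8, 70.77], [-126.05, 130.52], [-82.76, 87.17], [-180, 180]. Speed limits (degrees/s): [127.2, 127.2, 147.25, 180, 180, 180].

INTERFACE

Orientations are given as [roll, pitch, yaw] about the fixed x, y, z axes, in that order (R = Rz(yaw) Ry(pitch) Rx(roll)).
In Python, from workcell import bot gives the robot as it stands. The module is installed in compiled form; this text tells all that it offers.
- The arm moves only by the shell command python3 -m inch 'ROWS' [OPENING] [FORCE]. ROWS is JSON, a list of rows, each a list of 4 numbers: the shift along the world's x, y, z in cm, then the turn about the world's z in degrees. A call has exactly 8 rows; each row is the pose to reach, as a shift and turn from the pose commanded when the call began; what a row does not reach only later rows make up. A row lasts 1/8 s, in which the tool goes at most 62.5 mm and 10.7 degrees, less where a joint would pass 70% of its speed; a pose out of reach is approached as far as the arm can. A call with a gripper value outside its range is refused whole. OPENING is the finger opening in cm, from 0 to 8.54, set as the call begins (- or left out, the last holds). The fingers move at their own pace and stop on an object; FORCE is the grip in N (left out, the last holds). Time passes only in rows, so rows that repeat a pose let the fingers close, or fill a call up. It gives the time, the measured TCP pose, the force, the opening and the grip force at its end, in the units of the state.
- bot.get_obs(): the state, without advancing time (a new reading comes with each control period).
- bot.camera(name): name is "scene" or "side" or "wrist"; returns a dict with "img" (384x512x3 uint8, red, green, blue), "fovy" (degrees; the focal length in pixels is half the picture's height over the tangent of half this angle, whatever the lens; pixels are square), "cx", "cy" (the principal point, pixels), "dist" ([k1, k2, p1, p2, k3] as OpenCV has them; the pictures are not rectified), "R" (3x3) and "t" (3): a world point X has camera coordinates R X + t; the wrist camera has in their place "mount" (4x4, takes a point from camera to tool coordinates, whose origin is the TCP and whose axes are the flange's). Camera axes: x right, y down, z forward; pixel columns grow to the right and rows downward; lengths in m; the calibration is good to about 2 mm. A picture is of the moment at which its call begins: read the wrist's pose just before it. There is no depth.
- bot.job_done(): hands the job in; it is judged then, once.
Trained networks look in a picture, given as the dict that the camera call returned (one of the last four; its "shot" number tells which), for a name from the list of things; names that differ only in an ending like _2 or _b are one class to them, and where a whole thing is asked for, a point or a joint stands for the part that bears it (a point fixed in the world has none). Each returns a list of dicts, best first, with "score" (0 to 1); they miss things now and then, are a little off and sometimes report something else, mostly with a low value. They report only what shows in the picture. A call takes as long as a camera call. They do not tell look-alikes from the thing itself.
- bot.find_in(thing, picture): "point" ([column, row] in pixels, amid what is visible of it).
- bot.landmark_of(thing, picture): "point" ([column, row] in pixels: a listed point, or the origin of a listed thing).
The state is a dict: "time": time; "q": joint angles; "qd": joint speeds; "joint_efforts": joint torques, N m; "ee_pos": TCP position; "tcp_rot": TCP orientation; "wrist_force": force on the tool from outside, world axes, zero at the start; "torque": the same for the moment, N m; "opening": finger opening in m; "grasp_force": force on a finger pad.
Only numpy, scipy, OpenCV 4.12 (cv2) and the standard library are available. Lean on these libraries where they do the work, as an engineer would, in place of code of your own. Each camera call takes 0.05 s, during which the arm holds its last target. There are 200 camera calls.

TASK

Two identical small magnetic stirrers stand on the bench; one carries a small beaker. Turn the dial of the stirrer under the beaker exactly three clicks clockwise (seen from above) from where it stands now, then let go of it. Leave the beaker standing on its plate and the other stirrer's dial as it is.

Things in the scene. Friction and masses are not known exactly. Their poses are not given: they have to be found in the camera images.
- dial_tip (a point): Nose of the dial to turn: black 38 mm skirt with an upright grip bar across it, 12 mm thick, 43 long, 36 to 79 above the bench, a white line on top from the axis to the rounded nose (22.5 mm out; square tail 21). The point lies 24 mm from the upright axis, 64 mm above the bench (grip there). Its frame turns with the dial: x from the axis out through the nose, z up; the axis is 24 mm along -x.
- dial (a joint): Angle of that dial, rad: 0 at off (nose at the long mark on the stirrer's top), growing clockwise from above to 3.35 at the other end stop. Click stops 0 to 8 every 24 degrees (0.419 rad), each with a short mark; a sprung detent (about 0.09 N m to pass) draws the released dial into the nearest stop. It starts at rest at off, the first or the second click.
- spare_tip (a point): The same nose point on the dial of the other, identical stirrer, which carries nothing; not to be turned. Each stirrer is a white box fixed to the bench, 180 x 110 mm, 30 high, with a white round plate (84 mm wide, 36 above the bench) at the far end of its top and the dial at the end nearer the robot, dial axis 96 mm from the plate's middle. Beware of the tall ring stand behind, at the left.
- beaker: Small clear beaker, 46 mm wide (52 over the spout), 58 high, standing loose on the round plate of the stirrer whose dial is to be turned, 90 to 102 mm from the dial's axis; its rim is 94 mm above the bench. Origin at the centre of its underside, z up.
Mind the look-alikes: they are no part of the job. Of the things like the beaker, leave any that is yellow; of the rest the smaller one is meant.

How it is judged:
By the outcome, as a careful person would: the job done as asked, in the order asked, and still so for the second after the job is handed in, with the robot touching nothing.
It also fails if it takes over 38 s, if anything falls off the work surface, if the arm or the gripper's body presses on something with over 40 N, if the wrist force passes 120 N, or if a joint passes its speed limit or range.

## Working session

There is one attempt and no reset: what is moved stays moved. The work goes in short steps, Python scripts to look and compute and a shell command to move; the robot and the scene stay as the last step left them, time stands still between calls to the robot, and variables do not carry over. Pictures are saved under pics/ and viewed, at most 10 in all, crops included, and the job is handed in when it is done.

```bash
mkdir -p pics
cat > h.py <<'E'
import numpy as np, cv2
from workcell import bot
from scipy.spatial.transform import Rotation as Ro
def K(c):
    f=c["img"].shape[0]/2/np.tan(np.radians(c["fovy"])/2)
    return np.array([[f,0,c["cx"]],[0,f,c["cy"]],[0,0,1.]])
def ext(c,o=None):
    if "R" in c: return np.array(c["R"]),np.array(c["t"])
    M=np.array(c["mount"]); R=Ro.from_euler('xyz',o["tcp_rot"],degrees=True).as_matrix()
    Rw=R@M[:3,:3]; p=R@M[:3,3]+np.array(o["ee_pos"]); return Rw.T,-Rw.T@p
def atz(c,px,z,o=None):
    R,t=ext(c,o); u=cv2.undistortPoints(np.array([[px]],float),K(c),np.array(c["dist"],float))[0,0]
    d=R.T@[u[0],u[1],1]; p=-R.T@t; return p+d*(z-p[2])/d[2]
def proj(c,X,o=None):
    R,t=ext(c,o); return cv2.projectPoints(np.array([X],float),cv2.Rodrigues(R)[0],t,K(c),np.array(c["dist"],float))[0][0,0]
def save(n,img): cv2.imwrite("pics/"+n,img[:,:,::-1])
E
python3 - <<'E'
from h import *
o=bot.get_obs(); print(o["ee_pos"],o["tcp_rot"],o["opening"],bot.nose_length,o["time"])
ims=[]
for n in ("scene","side","wrist"):
    c=bot.camera(n); ims.append(c["img"])
    for th,z in(("dial_tip",.064),("beaker",.036)):
        for d in bot.landmark_of(th,c): print(n,th,np.round(d["point"]),round(d["score"],2),atz(c,d["point"],z,o).round(3))
save("a.png",cv2.resize(np.vstack([np.hstack(ims[:2]),np.hstack([ims[2],ims[2]*0])]),(800,600)))
E
```

```text
[ 5.49775567e-01 -2.01890486e-05  2.38574648e-01] [-1.79922848e+02  1.85776260e-04  8.99964003e+01] 0.08571542280529502 0.008 0.0
scene dial_tip [237. 190.] 0.75 [0.473 0.048 0.064]
scene beaker [323. 217.] 0.95 [ 0.594 -0.168  0.036]
scene beaker [269. 196.] 0.72 [0.557 0.017 0.036]
scene beaker [248. 241.] 0.62 [ 0.366 -0.17   0.036]
side dial_tip [228. 188.] 0.57 [0.473 0.047 0.064]
side beaker [317. 228.] 0.87 [ 0.592 -0.187  0.036]
side beaker [220. 249.] 0.67 [ 0.377 -0.188  0.036]
side beaker [266. 199.] 0.59 [0.556 0.001 0.036]
wrist dial_tip [170. 122.] 0.77 [0.469 0.045 0.064]
wrist beaker [261. 154.] 0.75 [0.55  0.009 0.036]
wrist beaker [132. 266.] 0.73 [ 0.406 -0.118  0.036]
wrist beaker [337. 246.] 0.63 [ 0.633 -0.092  0.036]
```

View pics/a.png

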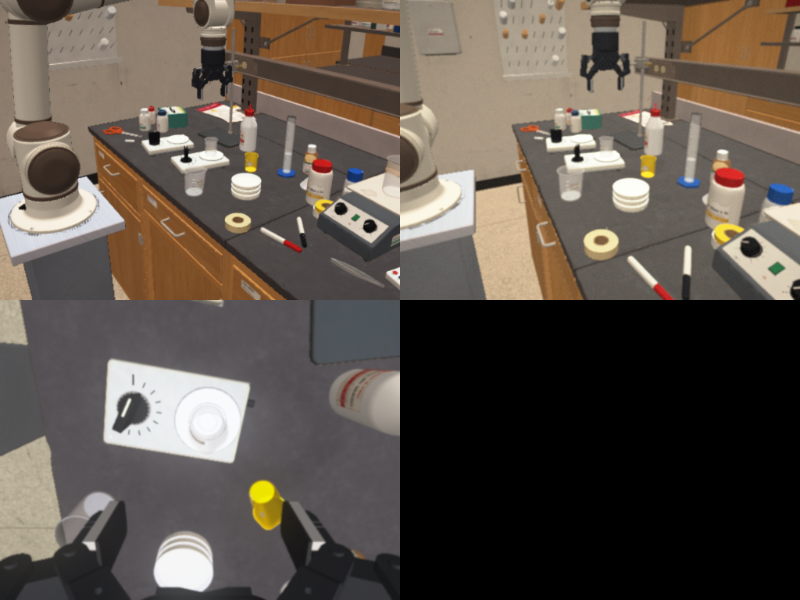

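The wrist view shows one stirrer carrying a clear beaker at (261,154). There are two look-alikes: a yellow beaker at about (337,246) and a larger clear one on the bench at (132,266). The one meant is the clear beaker on the plate. I'll enlarge it and its dial to confirm.

Run:
```python
from h import *
o=bot.get_obs(); c=bot.camera("wrist"); 
save("b.png",cv2.resize(c["img"][60:220,110:320],None,fx=3.7,fy=3.7,interpolation=cv2.INTER_CUBIC))
for th,z in(("dial_tip",.064),("dial",.05)):
  print(th,[(d["point"],d["score"],atz(c,d["point"],z,o).round(4)) for d in (bot.landmark_of if th=="dial_tip" else bot.find_in)(th,c)])
```

```text
dial_tip [([169.7, 120.6], 0.97, array([0.4694, 0.0458, 0.064 ]))]
dial [([164.9, 138.9], 0.84, array([0.4598, 0.0271, 0.05  ]))]
```

View pics/b.png

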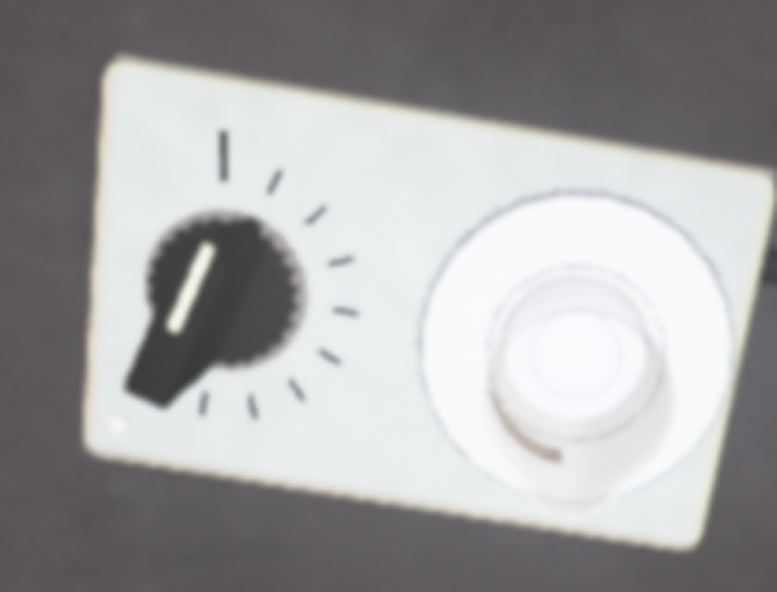

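Run:
```python
from h import *
o=bot.get_obs(); c=bot.camera("wrist")
P=lambda q,z:atz(c,((q[0]+.5)/3.7-.5+110,(q[1]+.5)/3.7-.5+60),z,o)[:2]
m=np.array([P(q,.03) for q in [(223,155),(274,182),(316,215),(341,261),(346,311),(330,357),(297,391),(253,407),(204,404)]])
s=m[1:]; A=np.c_[2*s,np.ones(8)]; x=np.linalg.lstsq(A,(s**2).sum(1),rcond=None)[0]; ctr=x[:2]
print("axis",ctr,"r",np.sqrt(x[2]+ctr@ctr))
print("marks",np.degrees(np.arctan2(*(m-ctr).T[::-1])).round(1))
a,b=P((175,330),.079),P((208,245),.079); print("line",a,b,np.degrees(np.arctan2(*(b-a)[::-1])))
t=atz(c,(169.7,120.6),.064,o)[:2]; print(t-ctr,np.hypot(*(t-ctr)),np.degrees(np.arctan2(*(t-ctr)[::-1])))
pc=P((577,345),.036);print("plate",pc,np.hypot(*(pc-ctr)))
for w in ("scene","side"):
  cc=bot.camera(w); print(w,[(d["point"],atz(cc,d["point"],.064)) for d in bot.landmark_of("dial_tip",cc)])
  for n in (0,1,2):
    e=np.radians([90-24*n])[0]; print(n,proj(cc,[*(ctr+.024*np.array([np.cos(e),np.sin(e)])),.064]))
```

```text
axis [0.46020227 0.0241902 ] r 0.03256867062459012
marks [  86.7   62.7   38.6   14.6   -9.4  -33.7  -57.8  -81.5 -105.6]
line [0.46023294 0.02352121] [0.46965836 0.04324002] 64.45261602673538
[0.0091972  0.02165469] 0.02352688148330627 66.98805777018919
plate [0.55501076 0.01078106] 0.09575205167204746
scene [([237.1, 187.9], array([0.47846508, 0.05841627, 0.064     ]))]
0 [233.37082798 190.53197513]
1 [236.84221745 190.00844473]
2 [240.51795918 190.06937409]
side [([229.7, 186.5], array([0.47913555, 0.05327069, 0.064     ]))]
0 [223.18948168 188.26547834]
1 [227.14447629 187.95573722]
2 [230.93262734 188.23862424]
```

The crop confirms the target: a small clear beaker on the round plate, with the plate 95.8 mm from the axis (96 expected). The axis is at (0.460, 0.024) and the nose at about 64°, which is the first click (marks at 86.7, 62.7 and so on). I need to turn it to -9.3°. I'll go above it first.

```bash
python3 -m inch '[[-2,0.5,-1.5,-6],[-4,1,-3,-12],[-6,1.6,-5,-18],[-8,2.1,-6.5,-24],[-9,2.4,-8,-27],[-9,2.4,-8,-27],[-9,2.4,-8,-27],[-9,2.4,-8,-27]]' 4.5 30
python3 - <<'E'
from h import *
o=bot.get_obs(); print(o["q"],o["ee_pos"],o["tcp_rot"])
c=bot.camera("wrist"); save("c.png",c["img"])
for d in bot.landmark_of("dial_tip",c): print(d, atz(c,d["point"],.064,o))
for z in(.03,.079): print(proj(c,[.4602,.024,z],o))
E
```

```text
time: 1.85
ee_pos: [0.4606, 0.0239, 0.1599]
tcp_rot: [180.0, -0.0, 63.0]
wrist_force: [-0.1, 0.4, -0.0]
opening: 0.0451
grasp_force: 0.0
[ 2.96988518e+00 -8.08955303e+00 -1.14889514e+01  8.65520991e+01
 -2.39960649e-03  1.19943655e+02] [0.46064867 0.02388718 0.15989365] [ 1.79956774e+02 -2.21306892e-02  6.30262378e+01]
{'point': [258.5, 166.5], 'score': 0.83} [0.46953752 0.04614009 0.064     ]
[260.8329239  185.05769883]
[261.05621452 206.8753342 ]
```

View pics/c.png

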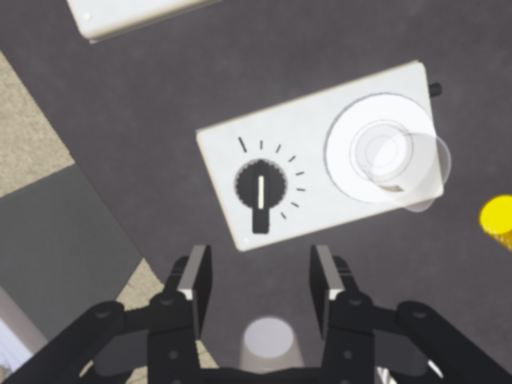

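The picture shows the dial bar upright at (261,205), midway between the fingers, with the line's base at the predicted axis point. Turning clockwise from here would take joint 6 past 180°, so I'll use the half-turned grasp.

```bash
python3 -m inch '[[0,0,0,10],[0,0,0,20],[0,0,0,30],[0,0,0,40],[0,0,0,50],[0,0,0,60],[0,0,0,70],[0,0,0,80]]' && python3 -m inch '[[0,0,0,10],[0,0,0,20],[0,0,0,30],[0,0,0,40],[0,0,0,50],[0,0,0,60],[0,0,0,70],[0,0,0,80]]' && python3 -m inch '[[0,0,-1,10],[0,0,-3,20],[0,0,-5,20],[0,0,-7,20],[0,0,-9,20],[0,0,-10.5,20],[0,0,-10.5,20],[0,0,-10.5,20]]'
```

```text
time: 2.95
ee_pos: [0.4603, 0.0239, 0.1595]
tcp_rot: [180.0, 0.0, 143.3]
wrist_force: [0.1, 0.8, -0.5]
opening: 0.045
grasp_force: 0.0
time: 3.95
ee_pos: [0.4603, 0.0239, 0.1594]
tcp_rot: [-180.0, 0.0, -136.7]
wrist_force: [-0.3, -1.1, 0.3]
opening: 0.0449
grasp_force: 0.0
time: 4.95
ee_pos: [0.4604, 0.024, 0.055]
tcp_rot: [-180.0, 0.0, -117.0]
wrist_force: [0.1, 0.4, -0.3]
opening: 0.045
grasp_force: 0.0
```

```bash
python3 -m inch '[[0,0,0,0],[0,0,0,0],[0,0,0,0],[0,0,0,0],[0,0,0,0],[0,0,0,0],[0,0,0,0],[0,0,0,0]]' 0.6 30; python3 -c "
from h import *
o=bot.get_obs();print(o['q'],o['torque'])"
```

```text
time: 5.95
ee_pos: [0.4607, 0.0239, 0.055]
tcp_rot: [-179.9, 0.0, -117.0]
wrist_force: [1.8, -1.7, 5.2]
opening: 0.0116
grasp_force: 35.4
[ 2.98062925e+00 -6.78169066e+00 -2.19490436e+01  7.47334951e+01
 -1.80621459e-02 -6.00119874e+01] [-0.3239804  -0.48195472 -0.04386332]
```

The bar is gripped: the opening is 11.6 mm, where 12 is expected. Now I'll turn it 72° clockwise.

```bash
python3 -m inch '[[0,0,0,-6],[0,0,0,-12],[0,0,0,-18],[0,0,0,-24],[0,0,0,-30],[0,0,0,-36],[0,0,0,-36],[0,0,0,-36]]' && python3 -m inch '[[0,0,0,-6],[0,0,0,-12],[0,0,0,-18],[0,0,0,-24],[0,0,0,-30],[0,0,0,-36],[0,0,0,-36],[0,0,0,-36]]'
```

```text
time: 6.95
ee_pos: [0.4611, 0.0235, 0.055]
tcp_rot: [-179.9, 0.1, -153.0]
wrist_force: [6.1, -4.9, 4.4]
opening: 0.0112
grasp_force: 35.2
time: 7.95
ee_pos: [0.4612, 0.023, 0.0549]
tcp_rot: [-179.9, 0.2, 170.9]
wrist_force: [5.2, -7.3, 3.0]
opening: 0.0114
grasp_force: 35.1
```

```bash
python3 -m inch '[[0,0,0,0],[0,0,0,0],[0,0,0,0],[0,0,0,0],[0,0,0,0],[0,0,0,0],[0,0,0,0],[0,0,0,0]]' 4 30 && python3 -m inch '[[0,0,1,0],[0,0,3,0],[0,0,5,0],[0,0,7,0],[0,0,9,0],[0,0,11,0],[0,0,12,0],[0,0,12,0]]'
python3 - <<'E'
from h import *
o=bot.get_obs(); c=bot.camera("wrist"); save("d.png",c["img"])
for d in bot.landmark_of("dial_tip",c):
  v=atz(c,d["point"],.064,o)[:2]-[.4602,.0240]; print(d, v,np.degrees(np.arctan2(v[1],v[0])))
for d in bot.landmark_of("beaker",c): print(d,atz(c,d["point"],.036,o))
E
```

```text
time: 8.95
ee_pos: [0.46, 0.024, 0.0543]
tcp_rot: [180.0, 0.0, 171.0]
wrist_force: [-0.5, 0.6, 0.1]
opening: 0.0401
grasp_force: 0.0
time: 9.95
ee_pos: [0.4603, 0.024, 0.1749]
tcp_rot: [180.0, 0.1, 171.0]
wrist_force: [-0.3, -0.0, -0.3]
opening: 0.04
grasp_force: 0.0
{'point': [256.2, 218.2], 'score': 0.76} [ 0.02154396 -0.00496467] -12.97691977617562
{'point': [255.5, 280.3], 'score': 0.29} [ 0.07591495 -0.01436621] -10.715981633222091
{'point': [255.3, 277.3], 'score': 0.75} [0.55078353 0.00665229 0.036     ]
{'point': [69.7, 123.3], 'score': 0.7} [ 0.39090372 -0.11501329  0.036     ]
```

View pics/d.png

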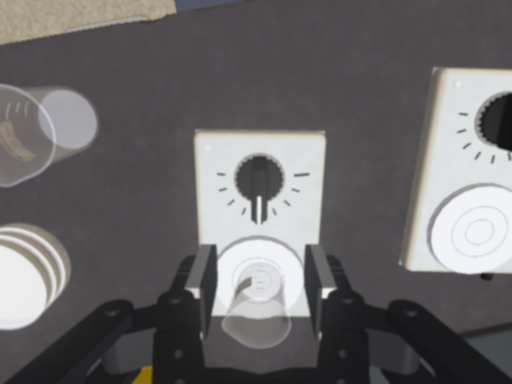

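The picture shows the white line pointing straight at the plate, at (258,210). Three short marks lie between it and the long mark at (302,175), and four lie on the other side, so the dial is at click 4, which is click 1 plus three. The beaker still stands on its plate at (258,285), and the gripper is clear.

```bash
python3 -c "
from workcell import bot
print(bot.job_done())"
```

```text
the job is handed in; nothing more can be done
None
```

I turned the dial under the small clear beaker three clicks clockwise, from click 1 to click 4, then released it; the beaker still stands on its plate, I never touched the other stirrer, and the job was handed in at about 10 s.

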